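Free the pawl of a ratchet lift with the release rod and lower the sample cell

ROBOT

A 6-joint arm with a two-finger parallel gripper is mounted at the origin on the work surface. World frame = base frame: x ahead of the robot, y to its left, z up, the work surface at z = 0. Lengths are in m, angles in degrees, forces in N, time in s.
With the tool pointing down it reaches from about 0.325 to 0.9 m from the base axis. Payload 3.5 kg.
Tool frame: the origin (TCP) lies midway between the tips of the shut fingers; the grasp point (between the pads) lies 19 mm behind it (r.tcp_to_grasp is the distance from the TCP to the grasp point, in m); x points along the fingers, y is the direction in which the jaws open and shut, and the axes are right-handed (so a half turn about x gives the same grasp; the last joint's range is limited). The gripper opens to 85 mm and grips with 20 to 120 N. Pads are 22 mm wide; open, the fingers measure 114 mm over their backs; the gripper's body (76 mm by 85 mm) begins 54 mm behind the grasp point. The pads swing forward as they close: fully open they stand 13 mm farther back than shut.
Start: joints at [58.82, 15.837, -1.513, 72.651, 0, 84.076], TCP at [0.267, 0.565, 0.231] pointing down, gripper open.
Joint ranges: [-178.77, 178.77], [-48.84, 107.48], [-61.69, 71.31], [-111.58, 123.2], [-90, 87.43], [-180, 180]. Speed limits (degrees/s): [147.25, 147.25, 180, 180, 180, 180].

INTERFACE

Orientations are given as [roll, pitch, yaw] about the fixed x, y, z axes, in that order (R = Rz(yaw) Ry(pitch) Rx(roll)).
In Python, from cell import r gives the robot as it stands. The module is installed in compiled form; this text tells all that it offers.
- The arm moves only by the tool send_rows, never from a script. Its argument "rows" is one flat list of numbers, 7 for each row, row after row: the shift along the tool's x, y, z in units of 20 mm (1.0 is 20 mm), then the turn, a rotation vector about the tool's x, y, z in units of 8 degrees (1.0 is 8 degrees), then the closure in counts, from 0 (fully open) to 255 (shut). In form: [tx, ty, tz, rx, ry, rz, jaw, tx, ty, tz, rx, ry, rz, jaw, ...]. A call has 1 to 12 rows; each row shifts and turns the commanded pose from where the row before left it, along the tool's axes as they then stand; what a row does not reach is not made up. A row lasts 1/8 s, in which the tool goes at most 62.5 mm and 10.7 degrees, less where a joint would pass 70% of its speed; a pose out of reach is approached as far as the arm can. A call with a number of a shift or a turn outside -1 to 1 is refused whole. A call with a gripper value outside its range is refused whole. The fingers move at their own pace and stop on an object; the grip force is fixed at half the most. Time passes only in rows, so rows that do not move let the fingers close. It gives the time, the measured TCP pose, the force and the opening at its end, in the units of the state.
- r.get_obs(): the state, without advancing time (a new reading comes with each control period).
- r.snapshot(name): name is "scene" or "side" or "wrist"; returns a dict with "frame" (400x640x3 uint8, blue, green, red), "z_map" (400x640 float32, m along the optical axis (not along the pixel's ray), 0 where there is no reading), "camera_matrix" (3x3 intrinsics, pixels), "distortion" ([k1, k2, p1, p2, k3] as OpenCV has them; the pictures are not rectified), "world_to_cam" (4x4, takes a point from world to camera coordinates). Camera axes: x right, y up, looking along -z (the intrinsics and any distortion apply to the point x, -y, -z); pixel columns grow to the right and rows downward; lengths in m; the calibration is good to about 2 mm. A picture is of the moment at which its call begins.
- r.job_done(): hands the job in, once; it reports no verdict.
Trained networks look in a picture, given as the dict that the camera call returned (one of the last four; its "shot" number tells which), for a name from the list of things; names that differ only in an ending like _2 or _b are one class to them, and where a whole thing is asked for, a point or a joint stands for the part that bears it (a point fixed in the world has none). Each returns a list of dicts, best first, with "p" (0 to 1); they miss things now and then, are a little off and sometimes report something else, mostly with a low value. They report only what shows in the picture. A call takes as long as a camera call. They do not tell look-alikes from the thing itself.
- r.recognise(picture, label): "extent" ([left, top, right, bottom] in pixels, round what is visible of it).
- r.spot_point(picture, label): "pixel" ([row, column] in pixels: a listed point, or the origin of a listed thing).
The state is a dict: "time_s": time; "qpos": joint angles; "qvel": joint speeds; "tau": joint torques, N m; "ee_pos": TCP position; "tool_rot": TCP orientation; "wrist_force": force on the tool from outside, world axes, zero at the start; "wrist_torque": the same for the moment, N m; "gripper_width": finger opening in m.
Only numpy, scipy, OpenCV 4.12 (cv2) and the standard library are available. Lean on these libraries where they do the work, as an engineer would, in place of code of your own. Each camera call takes 0.05 s, during which the arm holds its last target.

TASK

Take the release rod from its cork mat, work its tip under the tail of the lift's pawl and flick the tail up, gently, until the pawl snaps over and stays free; use the rod for this, not your fingers. Then lower the sample cell all the way until it sits on the rubber buffer, without ramming it, and leave the rod lying on its mat again. Leave everything else where it stands.

Things in the scene. Friction and masses are not known exactly. Their poses are not given: they have to be found in the camera images.
- lift: Base of a bench ratchet lift, fixed: aluminium plate 170 x 150 x 12 mm with two steel posts (16 mm thick, to z = 202, at x = 0, y = +-47 mm). Origin: centre of the underside, on the ram's axis; z up; the pawl is on the -x side. A head block clamped on the posts carries pawl, ram, cell and buffer. Rod and lift must not press on each other with more than 20 N.
- tail_low (a point): Lowest place where the underside of the pawl tail's free end can be. HOW HIGH THE HEAD IS CLAMPED IS NOT MEASURED: pawl, ram, cell, buffer all stand higher together by the same unknown 0 to 18 mm; feel for it. Tail: dark flat level bar, 16 mm wide (along y), 6 mm thick, from here 30 mm along the lift's +x it is free, then cheek plates flank it. Free space in front and below.
- pin_low (a point): Lowest place (same unknown 0 to 18 mm) of the pawl's level pin, along the lift's y; 55 mm along +x from the tail's end, 3 mm above its underside. A hook hangs from the pin 31 mm down, reaching 20 mm forward (-x) of the pin, 33 mm while it swings out: keep the rod's tip at least 36 mm ahead of the pin.
- pawl (a joint): Pawl angle, rad: 0 = engaged (blocks the way down), grows as the tail is lifted, 0.6 = hard stop, free. Over-centre spring: lifting the tail 40 mm from the pin takes about 4 N at first, falling to nothing at 0.3 (12 mm up), where it snaps over by itself and stays at the stop. A rod tip 40 mm from the pin meets the stopped tail again 27 mm above first touch.
- ram (a joint): Height of toothed ram and cell above the rubber buffer, m: 0 = touching it, about 0.05 at the start; grows upward. The guide is stiff (9 N friction): the load stays where left; once the pawl is free push it down with about 3 to 7 N. The pawl blocks it while engaged. The buffer gives about 2 N per mm; squashing it over 6 mm (below -0.006) damages it.
- cap_low (a point): Lowest place (same unknown 0 to 18 mm) of the centre of the flat top of the cell's steel cap when the ram is at 0; add the ram's value for the present height. Cap 42 mm across, 33 mm tall, upright on the lift's axis, on an amber tube and a brass disc 68 mm across. Nothing stands above it; the posts end 48 mm or more below it.
- rod_grip (a point): Centre of the release rod's black handle (box 90 long x 20 wide x 30 mm tall). The rod's x axis points along it to the tip: a steel rod 8 mm thick comes out of the handle's end at mid-height and ends 113 mm from this point. z is up as it lies. Loose, 0.12 kg.
- mat: Cork mat 250 x 130 x 10 mm fixed on the desk, on which the rod lies; origin at the centre of its underside, x along its length.
- spare_cell: A bystander: spare sample cell, brass foot 64 mm across, 81 mm tall; origin at the centre of its foot.
- flange_ring: A bystander: brass ring 34 mm across, 8 mm high, lying on the lift's base plate near its rear; origin at the centre of its underside.
- mug: A bystander: white mug, 76 mm across, 90 mm tall; origin at the centre of its foot.
- tape_roll: A bystander: roll 84 mm across, 20 mm high; origin at the centre of its underside.
- mouse: A bystander: black computer mouse 100 x 60 x 34 mm; origin at the centre of its underside.
Mind the look-alikes: they are no part of the job. What is shaped like the part that bears rod_grip but turquoise is not meant.

How it is judged (in metres and radians):
On the way, in this order (a step that is already met when the one before it is completed fails the run):
1. the rod is lifted off its mat (height (world z) of rod_grip above 0.05 m), for 0.2 s.
2. the pawl is thrown over to its free stop while the cell is still up (value of joint pawl above 0.5 rad and value of joint ram above 0.04 m), for 0.2 s.
3. the cell is lowered onto the buffer (value of joint ram below 0.0025 m), for 0.2 s.
At the end, for the whole second after the job is handed in: The pawl is at its free stop (over 0.5 rad), the ram is within 2.5 mm of touching its buffer and squashes it by less than 6 mm, and the rod lies at rest with its handle's centre over the mat and less than 35 mm above the desk (value of joint pawl above 0.5 rad and value of joint ram between -0.006 and 0.0025 m and x of rod_grip in the frame of mat between -0.13 and 0.13 m and y of rod_grip in the frame of mat between -0.07 and 0.07 m and height (world z) of rod_grip below 0.035 m and linear speed of rod below 0.02 m/s).
It fails at once if rod and lift press on each other with more than 20 N (contact force between rod and lift above 20 N).
It fails at once if the fingers push the pawl (contact force between the fingers and pawl above 1 N).
It fails at once if the buffer is squashed by more than 6 mm (value of joint ram below -0.006 m).
It fails at once if the cell is dropped or rammed down faster than 0.15 m/s (velocity of joint ram below -0.15 m/s).
It fails at once if a bystander is moved by more than 30 mm (distance of any of spare_cell, flange_ring, mug, tape_roll, mouse from where it was at the start of the episode above 0.03 m).
It also fails if it takes over 59 s, if anything falls off the work surface, if the arm or the gripper's body presses on something with over 40 N, if the wrist force passes 120 N, or if a joint passes its speed limit or range.

## Working session

There is one attempt and no reset: what is moved stays moved. The work goes in short steps, Python scripts to look and compute and a tool call to move; the robot and the scene stay as the last step left them, time stands still between calls to the robot, and variables do not carry over. Pictures are saved under pics/ and viewed, and the job is handed in when it is done.

Besides the shell and the picture viewer there is one more tool, called after "Call:" as a command line: name --argument value ..., lists and objects as JSON in quotes. send_rows: Moves the arm, as the interface text tells. Its arguments: {"type":"object","properties":{"rows":{"type":"array","items":{"type":"number"}}},"required":["rows"]}

```bash
mkdir -p pics
cat > h.py <<'E'
import numpy as np, cv2
from cell import r
from scipy.spatial.transform import Rotation as Ro
def pix2w(s,row,col,z=None,depth=None):
    K=np.array(s["camera_matrix"]);d=np.array(s["distortion"],float)
    u=cv2.undistortPoints(np.array([[[col,row]]],float),K,d)[0,0]
    T=np.linalg.inv(np.array(s["world_to_cam"]))
    ray=np.array([u[0],-u[1],-1.0])
    o=T[:3,3]; dr=T[:3,:3]@ray
    if depth is not None: return o+dr*depth
    return o+dr*((z-o[2])/dr[2])
def w2pix(s,p):
    K=np.array(s["camera_matrix"]);d=np.array(s["distortion"],float)
    c=(np.array(s["world_to_cam"])@np.r_[p,1])[:3]
    q,_=cv2.projectPoints(np.array([[c[0],-c[1],-c[2]]]),np.zeros(3),np.zeros(3),K,d)
    return q[0,0][::-1]
def cloud(s):
    K=np.array(s["camera_matrix"]);d=np.array(s["distortion"],float)
    Z=s["z_map"]; h,w=Z.shape
    cc,rr=np.meshgrid(np.arange(w),np.arange(h))
    u=cv2.undistortPoints(np.stack([cc,rr],-1).reshape(-1,1,2).astype(float),K,d).reshape(h,w,2)
    T=np.linalg.inv(np.array(s["world_to_cam"]))
    P=np.stack([u[...,0]*Z,-u[...,1]*Z,-Z],-1)
    W=P@T[:3,:3].T+T[:3,3]; W[Z==0]=np.nan
    return W
E
python3 - <<'E'
from h import *
o=r.get_obs(); print(o)
for n in("scene","side"):
    s=r.snapshot(n); cv2.imwrite(f"pics/{n}0.png",s["frame"])
    np.save(f"{n}0.npy",{k:v for k,v in s.items()},allow_pickle=True)
    W=cloud(s)
    for l in["lift","tail_low","pin_low","cap_low","rod_grip","mat","spare_cell","flange_ring","mug","tape_roll","mouse"]:
        for q in r.spot_point(s,l)[:3]:
            a,b=q["pixel"]; i,j=int(round(a)),int(round(b))
            w=W[i,j] if 0<=i<400 and 0<=j<640 else None
            print(n,l,round(q["p"],2),np.round(q["pixel"],1),None if w is None else np.round(w,3))
E
```

```text
{'time_s': 0.0, 'qpos': array([ 5.88204517e+01,  1.58793733e+01, -1.59788266e+00,  7.26513014e+01,
       -8.91877812e-04,  8.40761623e+01]), 'qvel': array([ 0.04693369, -0.04090959,  0.04637806, -0.00626024,  0.06419061,
       -0.04417979]), 'tau': array([-7.03463016e-06, -4.45509982e+01,  2.95201260e+01,  1.63541653e-02,
       -2.08451479e-04,  9.18555514e-06]), 'ee_pos': array([0.26626216, 0.56458102, 0.23014729]), 'tool_rot': array([ -95.52635044,   89.87143949, -120.78206011]), 'wrist_force': array([-0.14745369, -0.56622582,  0.2021527 ]), 'wrist_torque': array([ 0.08699904, -0.05706861,  0.00723386]), 'gripper_width': 0.08543217584705896}
scene lift 0.87 [253.2 274.6] [ 0.529 -0.115  0.011]
scene tail_low 0.73 [225.9 296.9] [ 0.406 -0.083  0.001]
scene pin_low 0.63 [222.5 273.5] [ 0.542 -0.108  0.148]
scene cap_low 0.61 [182.2 269.3] [ 0.537 -0.116  0.277]
scene rod_grip 0.98 [258.5 425. ] [0.464 0.291 0.023]
scene rod_grip 0.72 [209.7 336.7] [0.343 0.023 0.031]
scene rod_grip 0.51 [205.8 440.7] [0.256 0.325 0.034]
scene mat 0.81 [260.1 422.4] [0.466 0.285 0.016]
scene mat 0.
[... 483 characters left out ...]
]
side pin_low 0.82 [235.3 346.5] [ 0.515 -0.119  0.137]
side cap_low 0.97 [197.7 351.9] [ 0.511 -0.14   0.268]
side rod_grip 0.78 [323.8 280.7] [ 0.303 -0.229  0.027]
side rod_grip 0.76 [186.1 271.2] [0.452 0.27  0.037]
side rod_grip 0.57 [256.5 261.5] [ 0.331 -0.004  0.027]
side mat 0.57 [190.1 273.6] [0.456 0.253 0.032]
side spare_cell 0.63 [204.1 380.1] [0.738 0.081 0.019]
side flange_ring 0.69 [287.2 354.1] [ 0.517 -0.179  0.009]
side mug 0.88 [175.8 337.3] [0.682 0.27  0.015]
side tape_roll 0.62 [272.6 442. ] [ 0.76  -0.216 -0.001]
side mouse 0.65 [364.9 306.7] [ 0.316 -0.352  0.033]
side mouse 0.56 [272. 438.] [ 0.752 -0.209 -0.001]
side mouse 0.19 [275.  345.6] [ 0.507 -0.151  0.03 ]
```

View pics/scene0.png

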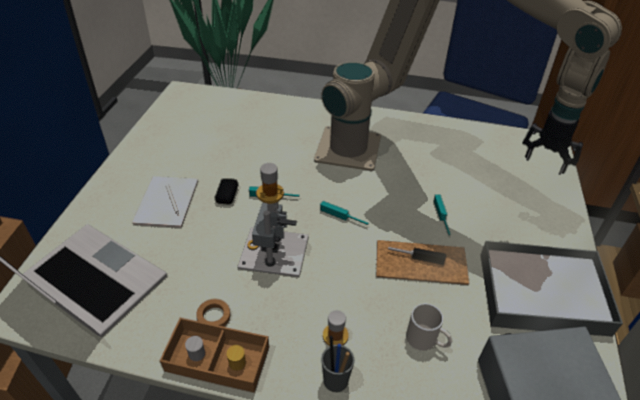

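View pics/side0.png

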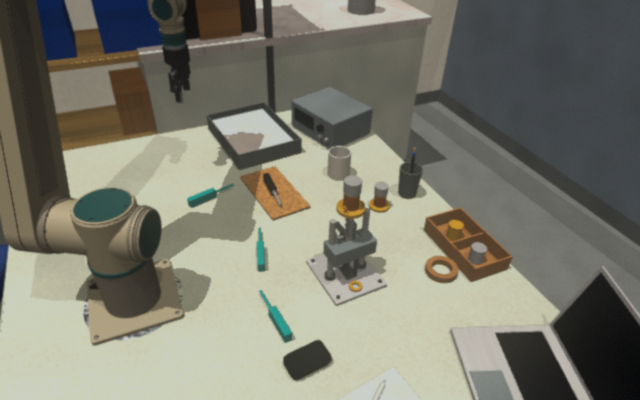

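Run:
```python
import cv2
a=cv2.imread("pics/scene0.png");b=cv2.imread("pics/side0.png")
cv2.imwrite("pics/c1.png",cv2.resize(a[150:290,220:340],None,fx=4,fy=4,interpolation=2))
cv2.imwrite("pics/c2.png",cv2.resize(b[150:300,240:420],None,fx=4,fy=4,interpolation=2))
cv2.imwrite("pics/c3.png",cv2.resize(a[190:300,310:480],None,fx=4,fy=4,interpolation=2))
```

```text
(no output)
```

View pics/c1.png

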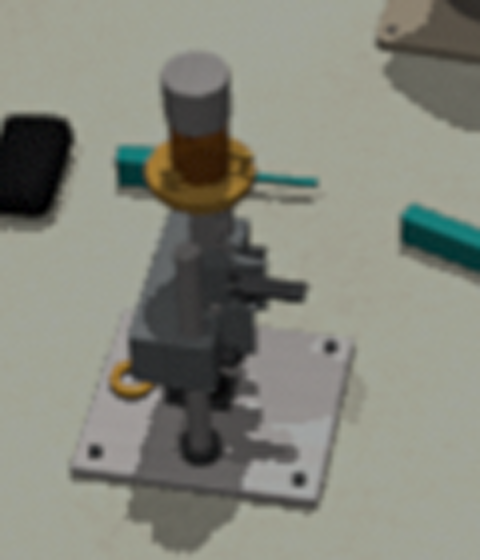

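View pics/c2.png

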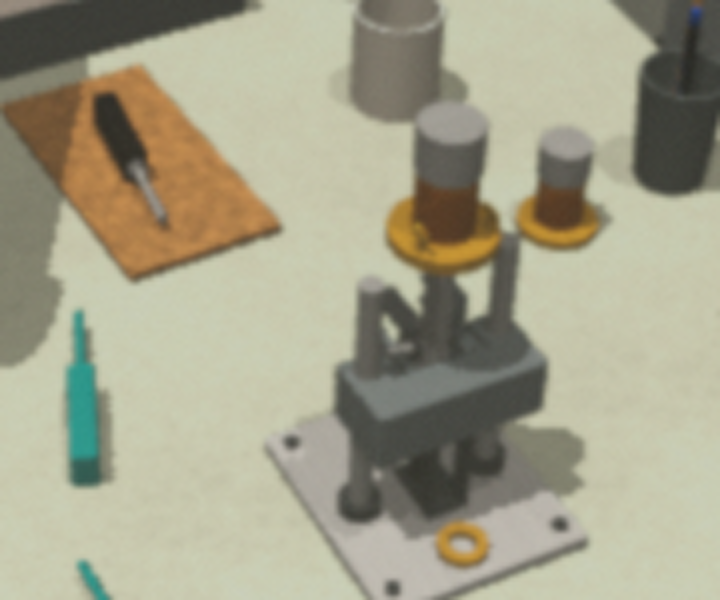

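View pics/c3.png

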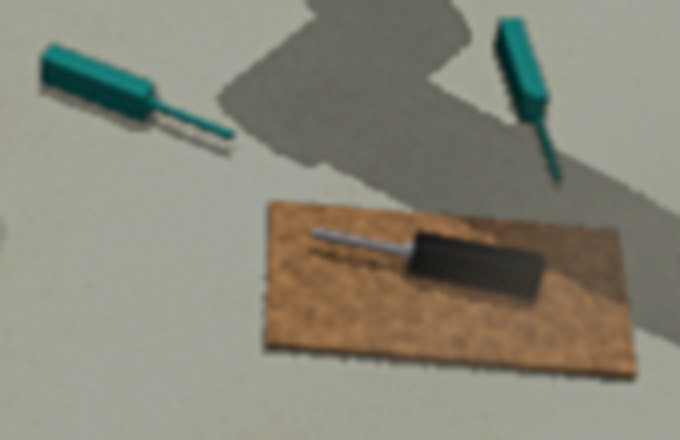

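The black rod on the cork mat at scene pixel (258,427) is the one. The turquoise look-alikes sit at (210,337), (206,440) and (192,262). The lift is at (253,274), its tail pointing right in the image (+y) at about (223,295). Next come the fits.

Run:
```python
from h import *
for n in("scene","side"):
    s=np.load(f"{n}0.npy",allow_pickle=True).item(); W=cloud(s); f=s["frame"].astype(int)
    X,Y,Z=W[...,0],W[...,1],W[...,2]
    print(n,"cam",np.linalg.inv(s["world_to_cam"])[:3,3])
    # rod handle
    m=(abs(X-.46)<.1)&(abs(Y-.28)<.12)&(Z>.03)&(Z<.06)&(f.sum(-1)<150)
    p=W[m]; print("handle",len(p),p.mean(0),np.percentile(p[:,2],[5,50,95]))
    if len(p)>5: print(cv2.minAreaRect(p[:,:2].astype(np.float32)*1000))
    # plate top
    m=(abs(X-.53)<.14)&(abs(Y+.12)<.14)&(Z>.006)&(Z<.018)
    p=W[m]; rc=cv2.minAreaRect(p[:,:2].astype(np.float32)*1000); print("plate",len(p),rc, np.median(p[:,2]))
    # desk check
    m=(abs(X-.53)<.2)&(abs(Y-.08)<.05); print("desk",np.nanmedian(Z[m]))
    # cap
    m=(abs(X-.53)<.1)&(abs(Y+.13)<.1)&(Z>.24); p=W[m]; zt=np.percentile(p[:,2],90);print("cap",len(p),p.mean(0),np.percentile(p[:,2],[50,90,95,99]))
    q=p[p[:,2]>zt-.006]; print(" top rim", cv2.minEnclosingCircle(q[:,:2].astype(np.float32)*1000),q.mean(0))
    h=f; hsv=cv2.cvtColor(s["frame"],cv2.COLOR_BGR2HSV)
    m=(hsv[...,0]>5)&(hsv[...,0]<20)&(hsv[...,1]>100)&(abs(X-.46)<.2)&(abs(Y-.28)<.2)&(Z<.03); p=W[m]
    print("mat",len(p),cv2.minAreaRect(p[:,:2].astype(np.float32)*1000),np.median(p[:,2]))
```

```text
scene cam [1.3953945  0.17319243 1.06021815]
handle 187 [0.46135183 0.29185563 0.03860158] [0.03154524 0.03929866 0.04365916]
((460.1020202636719, 297.75634765625), (82.1529541015625, 21.874797821044922), 88.86436462402344)
plate 1852 ((535.7976684570312, -117.68524169921875), (262.77337646484375, 270.6559753417969), 0.33275219798088074) 0.012961651543397124
desk 0.0013266177691826364
cap 506 [ 0.52987009 -0.1174526   0.28178025] [0.2868009  0.30645258 0.30715539 0.30841154]
 top rim ((521.6053466796875, -119.82247161865234), 22.453292846679688) [ 0.52254224 -0.1205206   0.30548407]
mat 2438 ((465.08642578125, 283.5448303222656), (135.2998809814453, 246.1538848876953), 6.7159647941589355) 0.010862797362859444
side cam [ 0.08908661 -0.87622781  0.9211615 ]
handle 77 [0.45268234 0.29213653 0.03743146] [0.03243053 0.0377023  0.04026137]
((453.4348449707031, 294.7565612792969), (80.78337097167969, 15.330150604248047), 86.39859771728516)
plate 1772 ((519.1422119140625, -119.61570739746094), (152.34266662597656, 176.41188049316406), 3.4615352153778076) 0.010673879622200122
desk -0.0012815744812977314
cap 542 [ 0.51431314 -0.13093904  0.28022535] [0.28495463 0.30336044 0.30396308 0.3049574 ]
 top rim ((520.6292724609375, -121.3886947631836), 23.10873794555664) [ 0.51795118 -0.12437933  0.30251473]
mat 1717 ((463.7762451171875, 281.95733642578125), (133.50205993652344, 250.72679138183594), 6.545344829559326) 0.008329296837773836
```

```bash
cat >> h.py <<'E'
def pose():
    o=r.get_obs(); return np.array(o["ee_pos"]),Ro.from_euler("xyz",o["tool_rot"],degrees=True)
def rel(p,yaxis_deg=None,Rt=None):
    "tool-frame shift (units 20mm) and total rotvec (units of 8deg) to target"
    p0,R0=pose(); d=R0.inv().apply(np.array(p)-p0)/.02
    out=[np.round(d,2)]
    if yaxis_deg is not None:
        best=None
        for a in (yaxis_deg,yaxis_deg+180):
            y=np.array([np.cos(np.radians(a)),np.sin(np.radians(a)),0]);x=np.array([0,0,-1.]);z=np.cross(x,y)
            Rt=Ro.from_matrix(np.stack([x,y,z],1)); rv=np.degrees((R0.inv()*Rt).as_rotvec())/8
            if best is None or np.linalg.norm(rv)<np.linalg.norm(best): best=rv
        out.append(np.round(best,2))
    return out
E
python3 - <<'E'
from h import *
p,R=pose(); print(R.as_matrix().round(3))
print(rel([.45,.28,.20],0))
E
```

```text
[[-0.     0.427  0.904]
 [ 0.     0.904 -0.427]
 [-1.     0.    -0.   ]]
[array([ 1.57, -8.99, 14.38]), array([ 8.09, -0.  , -0.  ])]
```

Call:
send_rows --rows '[0,0,0,1,0,0,0,0,0,0,1,0,0,0,0,0,0,1,0,0,0,0,0,0,1,0,0,0,0.4,0,0,1,0,0,0,0.4,0,0,1,0,0,0,0.4,0,0,1,0,0,0,0.3,0,0,1,0,0,0,0,0.65,1,0,0,0,0,0,0.65,1,0,0,0,0,0,0.65,1,0,0,0,0,0,0.65,1,0,0,0,0]'

```text
time_s: 2.7
ee_pos: [0.321, 0.484, 0.2019]
tool_rot: [110.5, 90.0, 21.3]
wrist_force: [0.4, 0.2, -0.1]
gripper_width: 0.0855
```

Call:
send_rows --rows '[0,0.65,1,0,0,0,0,0,0.65,1,0,0,0,0,0,0.65,1,0,0,0,0,0,0.65,1,0,0,0,0,0,0.65,1,0,0,0,0,0,0.65,1,0,0,0,0,0,0.65,1,0,0,0,0,0,0.65,1,0,0,0,0,0,0.65,1,0,0,0,0,0,0.65,1,0,0,0,0,0,0,0,0,0,0,0]'

```text
time_s: 4.08
ee_pos: [0.4532, 0.2855, 0.2018]
tool_rot: [95.3, 90.0, 5.8]
wrist_force: [1.0, 0.4, -0.7]
gripper_width: 0.0853
```

Run:
```python
from h import *
s=r.snapshot("wrist"); cv2.imwrite("pics/w1.png",s["frame"]); np.save("w1.npy",s,allow_pickle=True)
W=cloud(s);f=s["frame"].astype(int);X,Y,Z=W[...,0],W[...,1],W[...,2]
print(pose()[0],np.linalg.inv(s["world_to_cam"])[:3,3], r.get_obs()["time_s"])
m=(abs(X-.46)<.1)&(abs(Y-.28)<.12)&(Z>.034)&(Z<.06)&(f.sum(-1)<200)
p=W[m]; print(len(p),p.mean(0),np.median(p[:,2])); print(cv2.minAreaRect(p[:,:2].astype(np.float32)*1000))
m=(abs(X-.46)<.06)&(Y<.28)&(Y>.1)&(Z>.02)&(Z<.05); p=W[m]
print(len(p)); c=p.mean(0);u,sv,v=np.linalg.svd(p[:,:2]-c[:2]);print(c,v[0])
```

```text
[0.45270045 0.2862965  0.20174284] [0.45305708 0.36272301 0.34556759] 4.125
1412 [0.45878727 0.30333418 0.04077673] 0.04086603710954623
((458.8501281738281, 301.2030944824219), (89.63258361816406, 20.049055099487305), 87.95906066894531)
640
[0.45675524 0.24566371 0.0352308 ] [-0.03601177 -0.99935137]
```

View pics/w1.png

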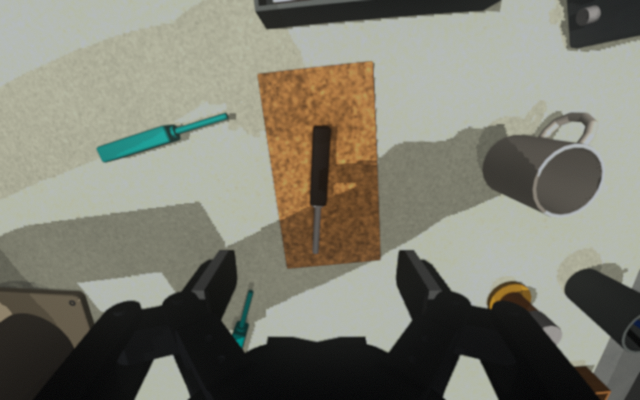

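Run:
```python
from h import *
p,R=pose(); print(R.as_matrix().round(3)); print(rel([.4579,.2762,.013],-2.04))
```

```text
[[ 0.     1.     0.011]
 [ 0.     0.011 -1.   ]
 [-1.     0.    -0.   ]]
[array([9.44, 0.25, 0.51]), array([ 0.33, -0.  , -0.  ])]
```

Call:
send_rows --rows '[0.94,0.13,0.25,0.33,0,0,0,0.95,0.13,0.25,0,0,0,0,0.95,0,0,0,0,0,0,0.95,0,0,0,0,0,0,0.95,0,0,0,0,0,0,0.95,0,0,0,0,0,0,0.95,0,0,0,0,0,0,0.95,0,0,0,0,0,0,0.95,0,0,0,0,0,0,0.9,0,0,0,0,0,0,0,0,0,0,0,0,0]'

```text
time_s: 5.5
ee_pos: [0.4556, 0.2772, 0.0114]
tool_rot: [-68.3, 89.8, -160.1]
wrist_force: [0.8, -0.0, -0.5]
gripper_width: 0.0856
```

Run:
```python
from h import *
o=r.get_obs();print(rel([.4579,.2762,.013],-2.04),o["wrist_force"],pose()[0])
```

```text
[array([-0.08,  0.12,  0.05]), array([0.03, 0.01, 0.02])] [ 0.79718221 -0.0350157  -0.45385807] [0.45557078 0.27720011 0.01141407]
```

Close the jaws and lift.

Call:
send_rows --rows '[-0.08,0.12,0,0,0,0,100,0,0,0,0,0,0,255,0,0,0,0,0,0,255,0,0,0,0,0,0,255,0,0,0,0,0,0,255,0,0,0,0,0,0,255,-0.5,0,0,0,0,0,255,-1,0,0,0,0,0,255,-1,0,0,0,0,0,255,-1,0,0,0,0,0,255,-1,0,0,0,0,0,255]'

```text
time_s: 6.88
ee_pos: [0.4593, 0.2772, 0.1047]
tool_rot: [-55.9, 90.0, -147.8]
wrist_force: [-0.1, -1.2, -2.5]
gripper_width: 0.0189
```

Run:
```python
from h import *
o=r.get_obs();print(o["time_s"],o["gripper_width"],pose()[0])
for n in("side","scene","wrist"):
    s=r.snapshot(n); f=s["frame"]
    if n=="wrist": cv2.imwrite("pics/w2.png",f)
    else:
        a,b=w2pix(s,pose()[0]); a,b=int(a),int(b); c=f[max(a-70,0):a+70,max(b-90,0):b+90]; cv2.imwrite(f"pics/{n}2.png",cv2.resize(c,None,fx=4,fy=4,interpolation=2))
    # plate/lift from here
    np.save(f"{n}2.npy",s,allow_pickle=True)
```

```text
6.875 0.01885512054554883 [0.45931116 0.27724285 0.10467878]
```

View pics/w2.png

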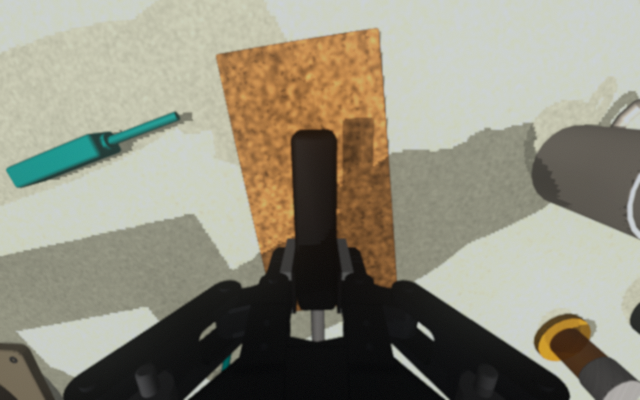

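View pics/side2.png

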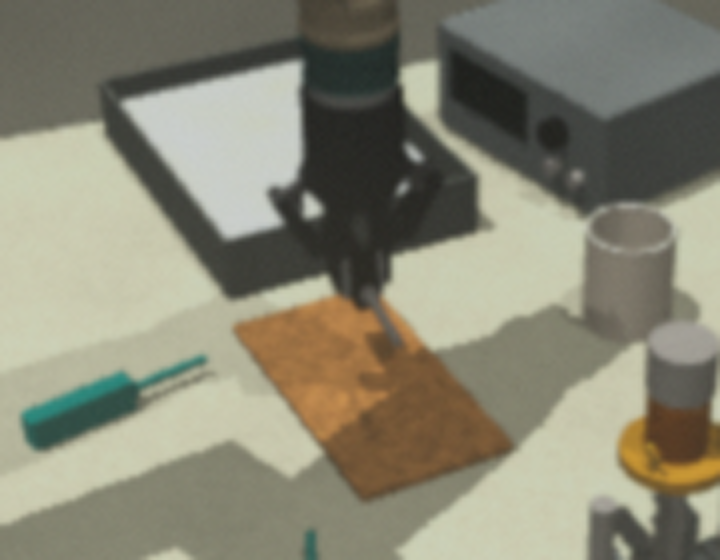

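Run:
```python
from h import *
S={n:np.load(f"{n}0.npy",allow_pickle=True).item() for n in("scene","side")}
D={"lift":((253.2,274.6),(275.2,344.9)),"tail":((225.9,296.9),(225.2,334.4)),"pin":((222.5,273.5),(235.3,346.5)),"cap":((182.2,269.3),(197.7,351.9))}
for k,(a,b) in D.items():
    A=[];B=[];os=[]
    for n,px in(("scene",a),("side",b)):
        s=S[n];o=np.linalg.inv(s["world_to_cam"])[:3,3];d=pix2w(s,*px,depth=1.)-o;d/=np.linalg.norm(d);os.append((o,d))
    M=sum(np.eye(3)-np.outer(d,d) for o,d in os);v=sum((np.eye(3)-np.outer(d,d))@o for o,d in os)
    X=np.linalg.solve(M,v); print(k,X.round(4),[round(np.linalg.norm(np.cross(d,X-o))*1000,1) for o,d in os])
from scipy import ndimage
for n in S:
    s=S[n];W=cloud(s);X,Y,Z=W[...,0],W[...,1],W[...,2]
    f=s["frame"].astype(int); 
    z0=-.0013 if n=="side" else .0013
    m=(np.hypot(X-.52,Y+.12)<.13)&(abs(Z-z0-.012)<.005)
    l,k=ndimage.label(m); sz=ndimage.sum(m,l,range(1,k+1)); m=l==1+np.argmax(sz)
    p=W[m]; print(n,len(p),cv2.minAreaRect(p[:,:2].astype(np.float32)*1000))
    # network again
```

```text
lift [ 0.5188 -0.1212 -0.0047] [np.float64(1.9), np.float64(1.9)]
tail [ 0.5144 -0.0555  0.1176] [np.float64(0.4), np.float64(0.4)]
pin [ 0.5224 -0.1138  0.1268] [np.float64(2.4), np.float64(2.4)]
cap [ 0.5182 -0.1239  0.2567] [np.float64(2.1), np.float64(2.1)]
scene 1737 ((520.6478881835938, -121.21401977539062), (153.2266845703125, 171.5610809326172), 3.689427375793457)
side 1663 ((519.1422119140625, -119.61570739746094), (152.34266662597656, 176.41188049316406), 3.4615352153778076)
```

Run:
```python
from h import *
S={n:np.load(f"{n}0.npy",allow_pickle=True).item() for n in("scene","side")}
a=np.radians(-86.4);ux=np.array([np.cos(a),np.sin(a)]);uy=np.array([-ux[1],ux[0]])
for n in S:
    W=cloud(S[n]); d=W[...,:2]-np.array([.520,-.1205]); lx=d@ux; ly=d@uy; Z=W[...,2]
    m=(lx<-25/1000)&(lx>-.09)&(abs(ly)<.025)&(Z>.09)&(Z<.17)
    o=np.argsort(lx[m]); 
    q=np.stack([lx[m],ly[m],Z[m]],1)[o]*1000
    print(n,len(q)); 
    for b in range(-90,-24,5):
        t=q[(q[:,0]>=b)&(q[:,0]<b+5)]
        if len(t): print(b,len(t),"ly",t[:,1].min().round(),t[:,1].max().round(),"z",np.percentile(t[:,2],[0,10,50,90,100]).round(1))
```

```text
scene 160
-65 10 ly -4.0 8.0 z [126.9 130.4 132.9 135.2 138.1]
-60 12 ly -8.0 7.0 z [127.8 129.6 133.4 135.9 136.3]
-55 11 ly -11.0 8.0 z [125.6 127.5 132.5 136.2 137. ]
-50 9 ly -5.0 10.0 z [131.3 132.5 133.7 135.8 136.4]
-45 11 ly -5.0 9.0 z [127.5 129.7 133.  135.6 135.6]
-40 12 ly -8.0 9.0 z [129.1 130.  132.6 135.1 137. ]
-35 47 ly -24.0 25.0 z [ 90.1  94.2 125.6 132.7 135.8]
-30 48 ly -23.0 24.0 z [ 91.3  95.1 123.9 132.9 136.6]
side 65
-65 4 ly 1.0 4.0 z [127.2 127.7 128.8 130.8 131.7]
-60 2 ly 1.0 6.0 z [130.1 130.2 130.7 131.2 131.4]
-55 8 ly -4.0 8.0 z [128.  128.1 129.6 131.5 131.8]
-50 9 ly -7.0 7.0 z [126.7 128.3 129.5 131.1 131.4]
-45 9 ly -9.0 5.0 z [127.8 127.8 130.  131.4 131.6]
-40 8 ly -9.0 5.0 z [127.2 128.3 130.4 131.4 131.8]
-35 8 ly -7.0 6.0 z [120.7 122.9 130.4 131.3 132. ]
-30 17 ly -21.0 6.0 z [115.4 123.2 130.  131.8 132.3]
```

Run:
```python
from h import *
print(rel([.507,.085,.0975],3.6)); print(pose()[1].as_matrix().round(3))
```

```text
[array([0.38, 2.64, 9.56]), array([-0.69, -0.01, -0.02])]
[[ 0.002  0.999 -0.033]
 [ 0.001 -0.033 -0.999]
 [-1.     0.002 -0.001]]
```

Call:
send_rows --rows '[0,0,0,-0.69,0,0,255,0.04,0.18,0.97,0,0,0,255,0.04,0.18,0.97,0,0,0,255,0.04,0.18,0.97,0,0,0,255,0.04,0.18,0.97,0,0,0,255,0.04,0.18,0.97,0,0,0,255,0.04,0.18,0.97,0,0,0,255,0.04,0.18,0.97,0,0,0,255,0.04,0.18,0.97,0,0,0,255,0.04,0.18,0.97,0,0,0,255,0,0.15,0.95,0,0,0,255,0,0,0,0,0,0,255]'

```text
time_s: 8.52
ee_pos: [0.5075, 0.0847, 0.0968]
tool_rot: [-63.3, 90.0, -149.8]
wrist_force: [-0.1, 0.3, -0.8]
gripper_width: 0.0196
```

```bash
cat > look.py <<'E'
from h import *
import sys
t=sys.argv[1]
o=r.get_obs();p,R=pose();print(o["time_s"],p,np.round(o["wrist_force"],2),o["gripper_width"])
dirr=R.as_matrix()[:,2]; up=-R.as_matrix()[:,0]
for n in("side","scene"):
    s=r.snapshot(n); f=s["frame"].copy(); np.save(f"{n}{t}.npy",s,allow_pickle=True)
    W=cloud(s); d=W-(p+up*.0125); al=d@dirr; la=d@R.as_matrix()[:,1]; hh=d@up
    m=(al>.03)&(al<.11)&(abs(la)<.012)&(abs(hh)<.025)
    for b in range(30,110,10):
        k=m&(al*1000>=b)&(al*1000<b+10)
        if k.any(): print(n,b,k.sum(),"lat",(np.median(la[k])*1000).round(1),"h",np.percentile(hh[k]*1000,[50,90]).round(1),"zmax",np.percentile(W[...,2][k]*1000,90).round(1))
    print(n,"al max",al[m].max() if m.any() else None)
    a,b=w2pix(s,[.515,-.08,.13]); a,b=int(a),int(b); c=f[a-65:a+65,b-85:b+85]
    cv2.imwrite(f"pics/{n}{t}.png",cv2.resize(c,None,fx=4,fy=4,interpolation=2))
E
python3 look.py 3
```

```text
8.525 [0.50752612 0.08473367 0.09675125] [-0.09  0.34 -0.84] 0.019619520576478134
side 30 8 lat -2.8 h [-1.5  1.6] zmax 110.8
side 40 6 lat -1.5 h [-0.8  0.7] zmax 109.9
side 50 9 lat -0.7 h [-1.6  2. ] zmax 111.3
side 60 8 lat -0.6 h [-1.7  0.2] zmax 109.5
side 70 6 lat -0.8 h [-1.2  0.9] zmax 110.1
side 80 12 lat 0.4 h [-1.7 -0.1] zmax 109.2
side 90 1 lat -4.3 h [5.1 5.1] zmax 114.4
side al max 0.09452199452338551
scene 30 12 lat 3.1 h [0.3 2.4] zmax 111.7
scene 40 12 lat 0.6 h [1.1 4.2] zmax 113.4
scene 50 11 lat 1.7 h [2.4 3.3] zmax 112.6
scene 60 10 lat 1.3 h [1.2 2.7] zmax 112.0
scene 70 12 lat 1.5 h [1.2 4. ] zmax 113.3
scene 80 10 lat 2.6 h [1.1 3.9] zmax 113.2
scene al max 0.08707212804540487
```

View pics/side3.png

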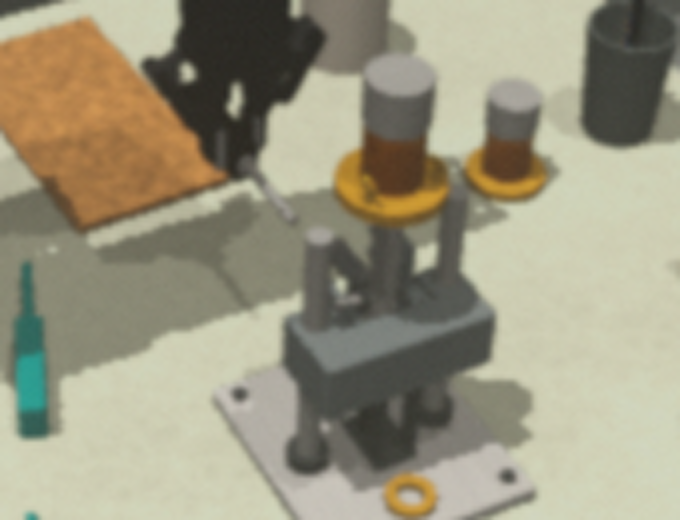

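View pics/scene3.png

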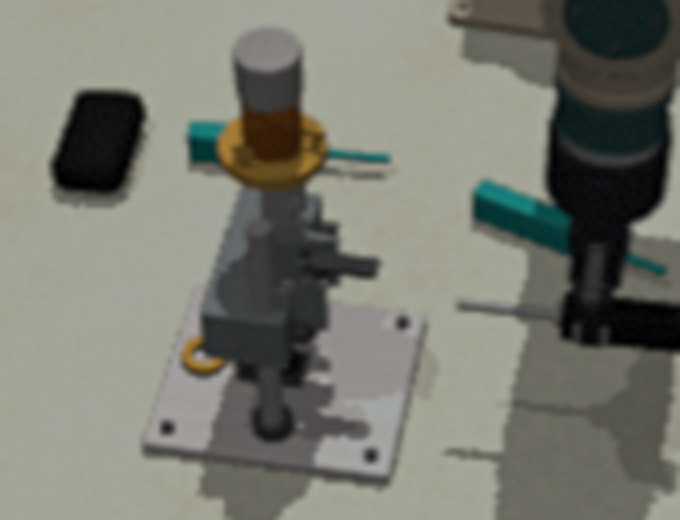

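Call:
send_rows --rows '[0,0,0.5,0,0,0,255,0,0,0.6,0,0,0,255,0,0,0.6,0,0,0,255,0,0,0.6,0,0,0,255,0,0,0.5,0,0,0,255,0,0,0.45,0,0,0,255,0,0,0,0,0,0,255,0,0,0,0,0,0,255]'

```text
time_s: 9.62
ee_pos: [0.5114, 0.0217, 0.0969]
tool_rot: [-156.4, 90.0, 117.2]
wrist_force: [-0.6, -0.2, -1.0]
gripper_width: 0.0186
```

```bash
python3 look.py 4; python3 -c "
from h import *
print(rel([.5112,.0192,.0975],3.6))"
```

```text
9.625 [0.51139846 0.02174765 0.09689659] [-0.62 -0.24 -1.  ] 0.018604559341448272
side 30 5 lat -1.4 h [0.3 1.6] zmax 111.0
side 40 8 lat -2.9 h [-0.7  0.8] zmax 110.2
side 70 1 lat 4.1 h [21.8 21.8] zmax 131.2
side 80 18 lat 0.2 h [19.4 20.9] zmax 130.3
side 90 16 lat 0.3 h [20.2 22.1] zmax 131.4
side 100 16 lat -3.7 h [20.4 21.3] zmax 130.7
side al max 0.10980175955651875
scene 30 12 lat 2.1 h [0.5 3.9] zmax 113.3
scene 40 12 lat 1.3 h [2.1 3.3] zmax 112.6
scene 50 11 lat 0.8 h [1.3 3.9] zmax 113.2
scene 60 10 lat 1.4 h [0.7 5.1] zmax 114.5
scene 70 15 lat 2.4 h [ 1.6 22.7] zmax 132.0
scene 80 33 lat 1.6 h [21.1 24.3] zmax 133.7
scene 90 15 lat 1.5 h [22.8 23.7] zmax 133.0
scene 100 20 lat 0.4 h [23.5 24.5] zmax 133.9
scene al max 0.1095786995651635
[array([-0.03, -0.02,  0.14]), array([ 0.01, -0.  ,  0.  ])]
```

View pics/scene4.png

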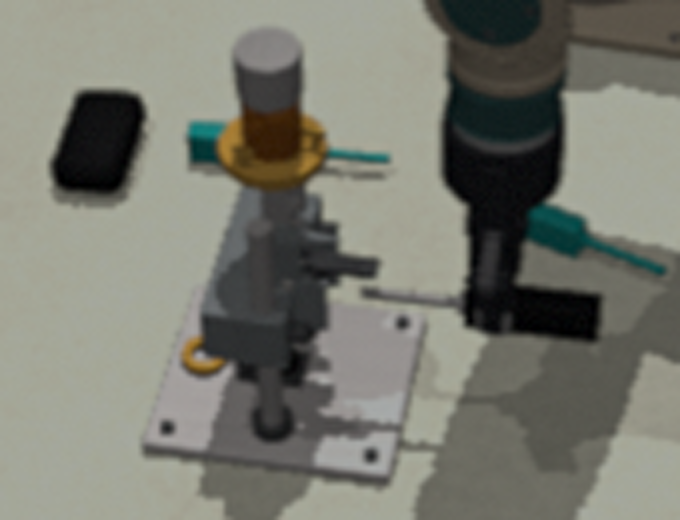

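View pics/side4.png

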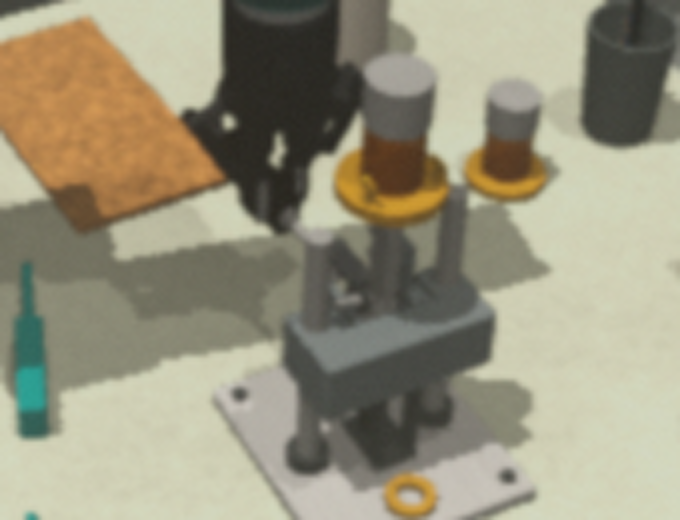

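Call:
send_rows --rows '[-0.12,0,0,0,0,0,255,-0.12,0,0,0,0,0,255,-0.12,0,0,0,0,0,255,-0.12,0,0,0,0,0,255,0,0,0,0,0,0,255]'

```text
time_s: 10.35
ee_pos: [0.5117, 0.0216, 0.1068]
tool_rot: [79.9, 90.0, -6.5]
wrist_force: [-0.5, 0.1, -0.4]
gripper_width: 0.0191
```

Call:
send_rows --rows '[-0.1,0,0,0,0,0,255,-0.1,0,0,0,0,0,255,0,0,0,0,0,0,255]'

```text
time_s: 10.72
ee_pos: [0.5117, 0.0216, 0.1107]
tool_rot: [82.6, 90.0, -3.8]
wrist_force: [-0.7, 0.1, -1.4]
gripper_width: 0.019
```

Call:
send_rows --rows '[-0.1,0,0,0,0,0,255,-0.1,0,0,0,0,0,255,0,0,0,0,0,0,255]'

```text
time_s: 11.1
ee_pos: [0.5111, 0.0218, 0.1142]
tool_rot: [-123.5, 90.0, 150.1]
wrist_force: [1.1, -0.1, -4.6]
gripper_width: 0.0187
```

Call:
send_rows --rows '[-0.1,0,0,0,0,0,255,-0.1,0,0,0,0,0,255,-0.1,0,0,0,0,0,255]'

```text
time_s: 11.48
ee_pos: [0.5113, 0.0216, 0.1206]
tool_rot: [-56.1, 90.0, -142.5]
wrist_force: [-0.6, -0.0, -4.7]
gripper_width: 0.0187
```

Call:
send_rows --rows '[-0.1,0,0,0,0,0,255,-0.1,0,0,0,0,0,255,-0.1,0,0,0,0,0,255,0,0,0,0,0,0,255]'

```text
time_s: 11.98
ee_pos: [0.5122, 0.0215, 0.1273]
tool_rot: [71.1, 89.9, -15.3]
wrist_force: [-0.8, -0.3, -0.9]
gripper_width: 0.019
```

```bash
python3 look.py 5
```

```text
11.975 [0.51220311 0.02154009 0.12731383] [-0.76 -0.31 -0.91] 0.019020431959107013
side 30 9 lat -2.7 h [-1.3  1.2] zmax 141.0
side 40 9 lat -2.2 h [-0.8  0.2] zmax 140.1
side 50 10 lat -0.6 h [-1.5  0.5] zmax 140.3
side 60 9 lat -0.4 h [-2.8  1.8] zmax 141.7
side 70 2 lat 0.2 h [-0.5 -0.5] zmax 139.4
side 80 14 lat -2.0 h [ 9.2 11.3] zmax 151.2
side 90 23 lat -2.3 h [6.3 9.7] zmax 149.5
side 100 28 lat -4.0 h [1.4 4.9] zmax 144.8
side al max 0.10950004878982024
scene 30 12 lat 0.9 h [0.7 3. ] zmax 142.9
scene 40 13 lat 1.3 h [1.1 3.7] zmax 143.5
scene 50 11 lat 2.9 h [0.9 3.7] zmax 143.5
scene 60 11 lat 2.2 h [1.5 4. ] zmax 143.8
scene 70 12 lat 2.2 h [0.5 4. ] zmax 143.8
scene 80 31 lat 3.1 h [11.2 15.5] zmax 155.4
scene 90 20 lat 1.5 h [ 9.5 13.3] zmax 153.2
scene 100 38 lat 2.2 h [1.7 7.5] zmax 147.4
scene al max 0.10998233379513614
```

View pics/scene5.png

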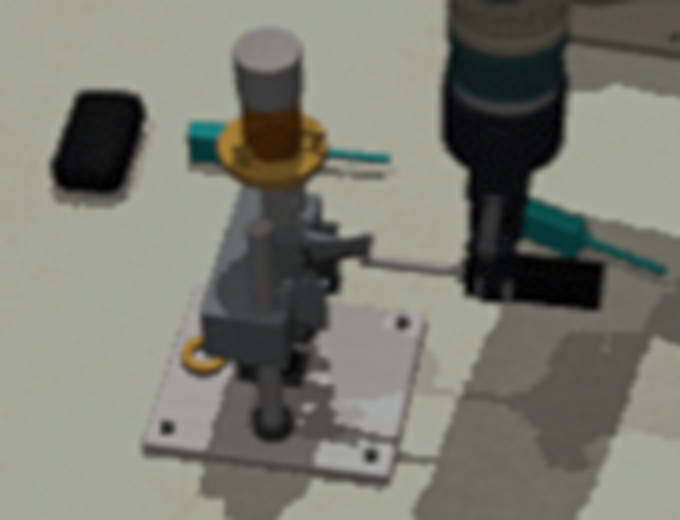

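Call:
send_rows --rows '[-0.08,0,0,0,0,0,255,0,0,0,0,0,0,255,0,0,0,0,0,0,255]'

```text
time_s: 12.45
ee_pos: [0.5115, 0.0216, 0.1281]
tool_rot: [-29.1, 90.0, -115.5]
wrist_force: [-0.1, -0.6, -1.3]
gripper_width: 0.0191
```

```bash
sed -i 's/abs(hh)<.025/(hh<.045)\&(hh>.005)/' look.py; python3 look.py 6
```

```text
12.45 [0.5114606  0.0216314  0.12809567] [-0.15 -0.59 -1.3 ] 0.0191002645435679
side 80 5 lat -5.9 h [17.3 18.4] zmax 159.0
side 90 29 lat -1.5 h [15.4 18.5] zmax 159.1
side 100 27 lat -0.7 h [ 9.2 12.8] zmax 153.4
side al max 0.10994476153774942
scene 40 1 lat 1.6 h [5.2 5.2] zmax 145.8
scene 50 1 lat 4.7 h [5.7 5.7] zmax 146.3
scene 70 2 lat 5.1 h [6.4 7.5] zmax 148.1
scene 80 11 lat 0.8 h [20.9 21.8] zmax 162.4
scene 90 19 lat 2.6 h [18.3 21.4] zmax 162.0
scene 100 21 lat 2.4 h [12.1 16.5] zmax 157.1
scene al max 0.10896409924001446
```

View pics/scene6.png

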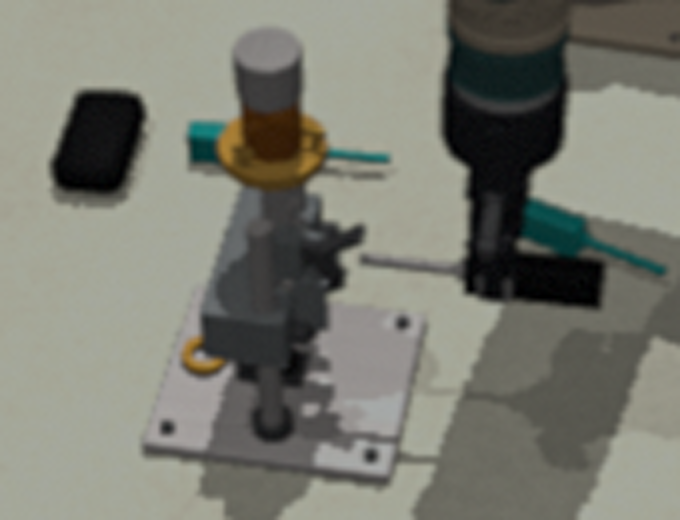

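Call:
send_rows --rows '[0,0,-0.5,0,0,0,255,0,0,-0.9,0,0,0,255,0,0,-1,0,0,0,255,0,0,-1,0,0,0,255,0,-0.2,-1,0,0,0,255,0,-0.2,-1,0,0,0,255,0,-0.2,-1,0,0,0,255,0,-0.2,-1,0,0,0,255,0,-0.2,-1,0,0,0,255,0,-0.2,-1,0,0,0,255,0.5,-0.2,-1,0,0,0,255,0.7,-0.2,-1,0,0,0,255]'

```text
time_s: 14.05
ee_pos: [0.4648, 0.2492, 0.1043]
tool_rot: [124.8, 89.9, 38.5]
wrist_force: [-0.4, -0.0, -0.9]
gripper_width: 0.0191
```

Call:
send_rows --rows '[0.8,-0.05,-0.8,0,0,0,255,0.9,0,-0.65,0,0,0,255,0.9,0,0,0,0,0,255,0.6,0,0,0,0,0,255,0.4,0,0,0,0,0,255,0.3,0,0,0,0,0,255,0,0,0,0,0,0,255]'

```text
time_s: 14.92
ee_pos: [0.4622, 0.2759, 0.0259]
tool_rot: [-70.0, 90.0, -156.4]
wrist_force: [0.2, 0.4, -0.8]
gripper_width: 0.019
```

```bash
python3 -c "
from h import *
o=r.get_obs();print(pose()[0],o['wrist_force'],o['gripper_width'],rel([.4625,.276,.014],3.6))"
```

```text
[0.46224667 0.27586641 0.0259059 ] [ 0.21092333  0.38345747 -0.79143286] 0.018977747408793162 [array([ 0.6 ,  0.01, -0.01]), array([0., 0., 0.])]
```

Call:
send_rows --rows '[0.3,0,0,0,0,0,255,0.2,0,0,0,0,0,255,0.08,0,0,0,0,0,255,0,0,0,0,0,0,255]'

```text
time_s: 15.42
ee_pos: [0.4622, 0.276, 0.0149]
tool_rot: [-49.6, 90.0, -136.0]
wrist_force: [-1.3, -0.0, 3.2]
gripper_width: 0.0186
```

Call:
send_rows --rows '[0,0,0,0,0,0,120,0,0,0,0,0,0,60,0,0,0,0,0,0,0,0,0,0,0,0,0,0,0,0,0,0,0,0,0,-0.5,0,0,0,0,0,0,-1,0,0,0,0,0,0,-1,0,0,0,0,0,0,-1,0,0,0,0,0,0,-1,0,0,0,0,0,0,-1,0,0,0,0,0,0,-1,0,0,0,0,0,0]'

```text
time_s: 16.92
ee_pos: [0.4624, 0.2761, 0.146]
tool_rot: [107.3, 90.0, 21.0]
wrist_force: [0.7, 1.0, -0.5]
gripper_width: 0.0851
```

Run:
```python
from h import *
s=r.snapshot("wrist"); cv2.imwrite("pics/w7.png",s["frame"])
W=cloud(s);f=s["frame"].astype(int);X,Y,Z=W[...,0],W[...,1],W[...,2]
m=(abs(X-.46)<.1)&(abs(Y-.28)<.12)&(Z>.034)&(Z<.06)&(f.sum(-1)<200)
p=W[m]; print(len(p),p.mean(0),np.median(p[:,2])); print(cv2.minAreaRect(p[:,:2].astype(np.float32)*1000))
for n in("side","scene"):
    s=r.snapshot(n); np.save(f"{n}7.npy",s,allow_pickle=True); W=cloud(s); X,Y,Z=W[...,0],W[...,1],W[...,2]
    m=(np.hypot(X-.52,Y+.12)<.035)&(Z>.24); p=W[m]; zt=np.percentile(p[:,2],90); q=p[p[:,2]>zt-.004]
    print(n,"cap top",np.median(q[:,2]),cv2.minEnclosingCircle(q[:,:2].astype(np.float32)*1000))
    a,b=w2pix(s,[.515,-.08,.13]); a,b=int(a),int(b); c=s["frame"][a-65:a+65,b-85:b+85]
    cv2.imwrite(f"pics/{n}7.png",cv2.resize(c,None,fx=4,fy=4,interpolation=2))
print(pose()[0], rel([.5205,-.121,.335],3.6), r.get_obs()["time_s"])
```

```text
2079 [0.46274719 0.30225145 0.04080517] 0.04087876807711033
((462.8865661621094, 299.8723449707031), (19.990461349487305, 89.30887603759766), 1.857720136642456)
side cap top 0.302817635997344 ((518.7550048828125, -121.29109191894531), 21.770235061645508)
scene cap top 0.30569086690184893 ((521.0486450195312, -120.87763977050781), 21.802722930908203)
[0.46348323 0.27655843 0.14618531] [array([-9.46,  1.62, 20.01]), array([ 0.  , -0.01, -0.02])] 17.075
```

View pics/w7.png

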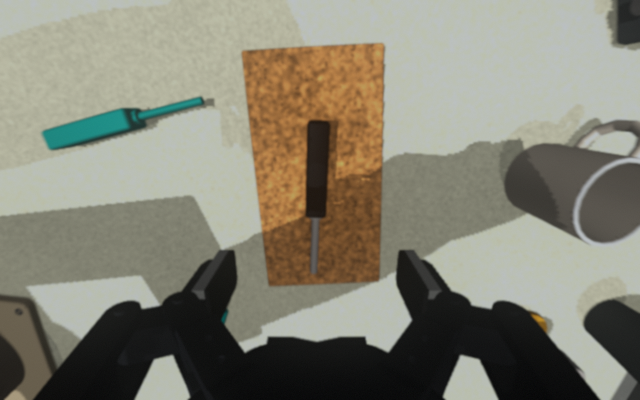

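View pics/scene7.png

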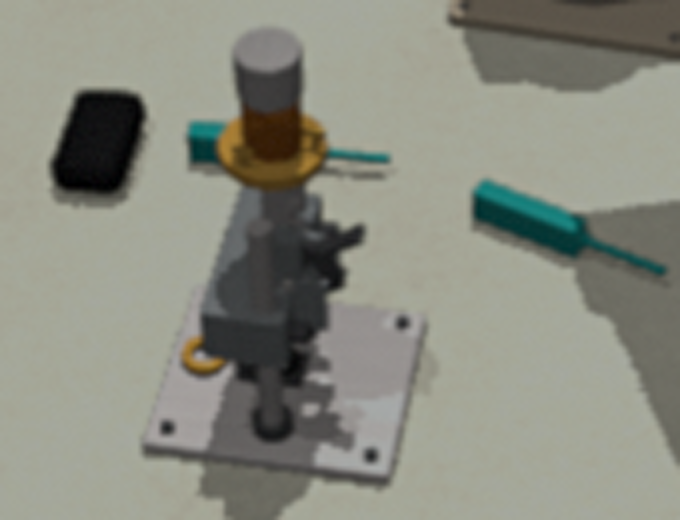

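Call:
send_rows --rows '[-0.8,0.08,1,0,0,0,255,-0.8,0.08,1,0,0,0,255,-0.8,0.08,1,0,0,0,255,-0.8,0.08,1,0,0,0,255,-0.8,0.08,1,0,0,0,255,-0.8,0.08,1,0,0,0,255,-0.8,0.08,1,0,0,0,255,-0.8,0.08,1,0,0,0,255,-0.8,0.08,1,0,0,0,255,-0.8,0.08,1,0,0,0,255,-0.8,0.08,1,0,0,0,255,-0.7,0.08,1,0,0,0,255]'

```text
time_s: 18.58
ee_pos: [0.4963, 0.0358, 0.3358]
tool_rot: [65.4, 90.0, -21.0]
wrist_force: [-0.1, -0.2, 0.1]
gripper_width: 0.0001
```

Call:
send_rows --rows '[0,0.08,1,0,0,0,255,0,0.08,1,0,0,0,255,0,0.08,1,0,0,0,255,0,0.08,1,0,0,0,255,0,0.08,1,0,0,0,255,0,0.08,1,0,0,0,255,0,0.08,1,0,0,0,255,0,0.08,1,0,0,0,255,0,0,0,0,0,0,255,0,0,0,0,0,0,255]'

```text
time_s: 19.82
ee_pos: [0.5194, -0.1211, 0.3344]
tool_rot: [-145.7, 90.0, 127.9]
wrist_force: [-0.1, 0.4, 0.0]
gripper_width: 0.0003
```

```bash
python3 -c "
from h import *
o=r.get_obs();print(pose()[0],o['wrist_force'],o['gripper_width'],rel([.5205,-.121,.309],3.6))"
```

```text
[ 0.51942745 -0.12110598  0.3344006 ] [-0.1241293   0.38019245  0.04134949] 0.0002915848866608848 [array([ 1.27,  0.05, -0.  ]), array([ 0., -0.,  0.])]
```

Approach and feel for the cap.

Call:
send_rows --rows '[0.5,0,0,0,0,0,255,0.5,0,0,0,0,0,255,0.27,0,0,0,0,0,255,0,0,0,0,0,0,255]'

```text
time_s: 20.32
ee_pos: [0.519, -0.1207, 0.3082]
tool_rot: [-111.9, 89.9, 161.7]
wrist_force: [-0.7, 0.4, -0.0]
gripper_width: -0.0001
```

Call:
send_rows --rows '[0.08,0,0,0,0,0,255,0.08,0,0,0,0,0,255,0.08,0,0,0,0,0,255,0.08,0,0,0,0,0,255]'

```text
time_s: 20.82
ee_pos: [0.5197, -0.1212, 0.3034]
tool_rot: [62.5, 89.9, -23.9]
wrist_force: [-0.9, 0.7, 4.0]
gripper_width: -0.0003
```

Call:
send_rows --rows '[0.12,0,0,0,0,0,255,0.12,0,0,0,0,0,255,0.12,0,0,0,0,0,255,0.12,0,0,0,0,0,255]'

```text
time_s: 21.32
ee_pos: [0.5196, -0.1212, 0.293]
tool_rot: [59.1, 90.0, -27.3]
wrist_force: [-0.1, -0.0, 3.9]
gripper_width: 0.0004
```

Call:
send_rows --rows '[0.13,0,0,0,0,0,255,0.13,0,0,0,0,0,255,0.13,0,0,0,0,0,255,0.13,0,0,0,0,0,255,0.13,0,0,0,0,0,255,0.13,0,0,0,0,0,255,0.13,0,0,0,0,0,255,0.13,0,0,0,0,0,255,0.13,0,0,0,0,0,255]'

```text
time_s: 22.45
ee_pos: [0.5196, -0.1212, 0.2696]
tool_rot: [59.9, 90.0, -26.4]
wrist_force: [0.4, -0.4, 3.3]
gripper_width: -0.0002
```

Call:
send_rows --rows '[0.1,0,0,0,0,0,255,0.1,0,0,0,0,0,255,0.1,0,0,0,0,0,255]'

```text
time_s: 22.82
ee_pos: [0.5196, -0.1212, 0.2637]
tool_rot: [64.9, 90.0, -21.5]
wrist_force: [0.5, -0.1, 4.1]
gripper_width: -0.0
```

Call:
send_rows --rows '[0.06,0,0,0,0,0,255,0.06,0,0,0,0,0,255]'

```text
time_s: 23.08
ee_pos: [0.5196, -0.1212, 0.2613]
tool_rot: [58.2, 90.0, -28.1]
wrist_force: [0.5, -0.2, 3.7]
gripper_width: -0.0
```

Call:
send_rows --rows '[0.05,0,0,0,0,0,255,0.05,0,0,0,0,0,255]'

```text
time_s: 23.32
ee_pos: [0.5196, -0.1212, 0.2593]
tool_rot: [60.9, 90.0, -25.5]
wrist_force: [1.4, -1.5, 3.8]
gripper_width: -0.0004
```

Call:
send_rows --rows '[0.05,0,0,0,0,0,255,0.05,0,0,0,0,0,255]'

```text
time_s: 23.58
ee_pos: [0.5196, -0.1212, 0.2573]
tool_rot: [55.4, 90.0, -31.0]
wrist_force: [1.3, -1.0, 4.2]
gripper_width: -0.0002
```

Call:
send_rows --rows '[0.05,0,0,0,0,0,255,0.05,0,0,0,0,0,255]'

```text
time_s: 23.82
ee_pos: [0.5196, -0.1212, 0.2553]
tool_rot: [49.2, 90.0, -37.2]
wrist_force: [1.8, -0.8, 4.0]
gripper_width: 0.0001
```

Call:
send_rows --rows '[0.05,0,0,0,0,0,255,0,0,0,0,0,0,255]'

```text
time_s: 24.08
ee_pos: [0.5195, -0.1211, 0.2541]
tool_rot: [-133.7, 90.0, 139.9]
wrist_force: [2.2, -0.9, 2.7]
gripper_width: 0.0
```

Call:
send_rows --rows '[0.05,0,0,0,0,0,255,0.05,0,0,0,0,0,255]'

```text
time_s: 24.32
ee_pos: [0.5196, -0.1211, 0.2525]
tool_rot: [61.9, 90.0, -24.4]
wrist_force: [0.6, -0.9, 6.1]
gripper_width: 0.0004
```

Call:
send_rows --rows '[0.05,0,0,0,0,0,255]'

```text
time_s: 24.45
ee_pos: [0.5196, -0.1211, 0.2519]
tool_rot: [65.6, 90.0, -20.8]
wrist_force: [0.1, -0.1, 7.7]
gripper_width: -0.0001
```

Call:
send_rows --rows '[0.05,0,0,0,0,0,255]'

```text
time_s: 24.58
ee_pos: [0.5196, -0.1211, 0.2512]
tool_rot: [63.1, 90.0, -23.2]
wrist_force: [0.2, -0.1, 8.7]
gripper_width: 0.0002
```

Call:
send_rows --rows '[0.05,0,0,0,0,0,255]'

```text
time_s: 24.7
ee_pos: [0.5196, -0.1211, 0.2505]
tool_rot: [62.9, 89.9, -23.5]
wrist_force: [-1.5, 0.3, 10.5]
gripper_width: -0.0003
```

Call:
send_rows --rows '[-0.05,0,0,0,0,0,255,-0.1,0,0,0,0,0,255,-0.2,0,0,0,0,0,255,-0.4,0,0,0,0,0,255,-0.8,0,0,0,0,0,255,-1,0,0,0,0,0,255,-1,0,0,0,0,0,255,-1,0,0,0,0,0,255,0,0,-1,0,0,0,255,0,0,-1,0,0,0,255,0,0,-1,0,0,0,255,0,0,-1,0,0,0,255]'

```text
time_s: 26.2
ee_pos: [0.5138, -0.0394, 0.3396]
tool_rot: [-108.8, 89.9, 164.8]
wrist_force: [-0.3, 0.1, -0.4]
gripper_width: 0.0002
```

Call:
send_rows --rows '[0,0,-1,0,0,0,255,0,0,-1,0,0,0,255,0,0,0,0,0,0,255,0,0,0,0,0,0,255]'

```text
time_s: 26.7
ee_pos: [0.5118, -0.0011, 0.3401]
tool_rot: [-51.3, 90.0, -137.7]
wrist_force: [-0.4, -0.6, -0.3]
gripper_width: -0.0001
```

Run:
```python
from h import *
for n in("side","scene"):
    s=r.snapshot(n); W=cloud(s); X,Y,Z=W[...,0],W[...,1],W[...,2]
    m=(np.hypot(X-.52,Y+.12)<.035)&(Z>.2)&(Z<.28); p=W[m]; zt=np.percentile(p[:,2],90); q=p[p[:,2]>zt-.004]
    print(n,"cap top",np.median(q[:,2]),cv2.minEnclosingCircle(q[:,:2].astype(np.float32)*1000))
    a,b=w2pix(s,[.515,-.08,.13]); a,b=int(a),int(b); c=s["frame"][a-65:a+65,b-85:b+85]
    cv2.imwrite(f"pics/{n}8.png",cv2.resize(c,None,fx=4,fy=4,interpolation=2))
    cv2.imwrite(f"pics/{n}8f.png",s["frame"])
print(pose()[0])
```

```text
side cap top 0.24887341468662172 ((520.4199829101562, -121.59123992919922), 23.220077514648438)
scene cap top 0.2520313494484293 ((521.1630249023438, -122.39189910888672), 23.003782272338867)
[ 0.51190436 -0.00156568  0.34016   ]
```

View pics/scene8.png

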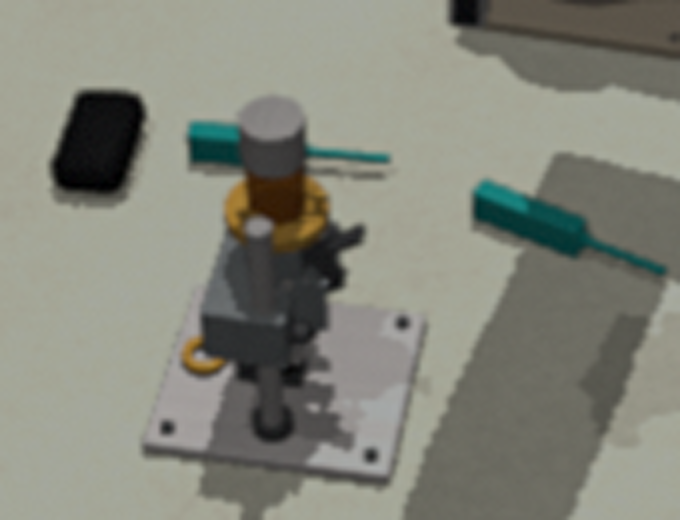

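View pics/side8f.png

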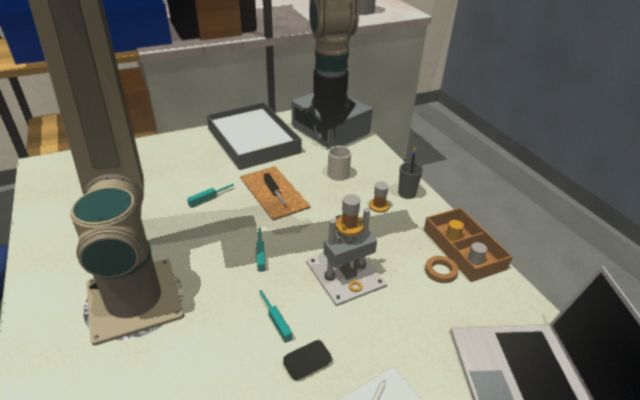

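```bash
python3 -c "
from h import *
print(r.get_obs()['time_s']); print(r.job_done())"
```

```text
26.8
the job is handed in; nothing more can be done
None
```

The pawl is free, the cell is on its buffer, and the rod is back on the mat. I handed the job in at 26.8 s; `r.job_done()` gave no verdict.

- **Pawl:** I took the black rod from the mat and slid its tip about 16 mm under the tail. I then raised it slowly: it first touched at a TCP height of about 0.112 m, and the wrist force read about 4.7 N while lifting. The force then fell to nothing as the pawl snapped over. The last picture shows the tail still up.
- **Rod:** It is flat on the mat, with the handle centre at about (0.463, 0.300) m and its top at 0.041 m. That was measured right after I let go. The final side picture still shows it there.
- **Cell:** I pushed the cap down with shut fingers at about 20 mm/s, with a wrist reading of about 4 N, slower near the bottom. The buffer was felt at a TCP height of about 0.2535 m. I stopped at 10.5 N, about 3 mm into the buffer by force, and lifted off.
- **Checks:** After lift-off the cameras put the cap 54 mm lower than at the start. With the start height given only as "about 0.05 m", that is a ram value near -0.003 m, inside the -6 to +2.5 mm range.
- **Disagreement:** The two cameras differ by about 3 mm in absolute height. The force and the measured drop agree with each other.
- **Bystanders:** None looks moved in the last pictures; I judged this by eye and did not measure it.

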